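Refit the hotplate's control knob and turn it off

TASK

The control knob has come off the hotplate, and its D-shaped spindle still stands at a heat setting. Put the knob back on the spindle, turning it under light pressure until the flats meet and it drops fully home on the panel, then turn the knob to Off (pointer at the bar mark) and let go. Do not force the knob, and leave the tin, the cup and the jar where they stand.

Things in the scene. Friction and masses are not known exactly. Their poses are not given: they have to be found in the camera images.
- hotplate: Single electric hotplate, 270 (x) x 180 (y) x 55 mm, fixed on the right of the table: aluminium, white top panel at 55 mm height, a round dark cast plate (158 mm over its rim, top 67 mm above the table) on the far half, the control spindle on the near half. Origin: centre of its underside; x points from the control end to the cast plate, y left, z up.
- spindle_tip (a point): Middle of the top end of the steel spindle, 79 mm above the table, 24 mm above the panel. Axes are the hotplate's and do not turn with the spindle. The spindle is upright, 28 mm across, D-shaped over its full height: round but for one upright flat 5 mm from the axis; chamfered 2 mm at the top. A push of 3 to 7 N while turning the knob is enough to feel for the match.
- spindle_foot (a point): The spindle's axis at the panel; axes as the hotplate's. The spindle turns stiffly (0.12 N m) and stays where left. Its flat faces where the fitted knob's pointer will: at Off (anticlockwise end stop, seen from above) the hotplate's +x. At the start it is 0.5 to 1.25 rad clockwise of Off; no reading gives this angle, it must be seen or felt for. Clockwise it turns up to 4.7 rad from Off.
- off_mark (a point): The Off mark: a short black raised bar on the panel, 12 mm long, its middle 45.5 mm from the spindle's axis in the hotplate's +x direction (towards the cast plate). Six dots of growing size follow it clockwise every 0.7 rad: the heat settings.
- knob: The loose black plastic knob, about 90 g, upright on the table on the left. Round fluted skirt 64 mm across, 30 mm high; on it a bar grip 16 mm wide (y), 62 mm long (x), 30 to 57 mm above the underside, with a narrow pointer nose at its +x end and a white line along the pointer half. Origin: centre of its underside; x points along the bar to the pointer, z up.
- knob_bore (a point): Middle of the bore's mouth in the knob's underside. Bore 27 mm deep: the first 6 mm round, 30.4 mm across; deeper D-shaped, its flat on the pointer side, 6 mm from the axis. With flats unmatched the knob stops with its underside 18 mm above the panel; within about 0.1 rad of a match it drops on until it rests on the panel. Fitted, it has up to 0.15 rad of play either way.
- knob_grip (a point): The point on the knob's axis 45 mm above its underside, in the bar grip; axes as the knob's.
- pointer_tip (a point): The end of the knob's pointer nose, 38 mm from the axis and 43 mm above the underside.
- tin: A bystander: round food tin, 75 mm across, 58 mm high, on the left of the table near the knob, sometimes nearer to the robot than the knob, sometimes farther. Origin: centre of its underside.
- cup: A bystander: plain white cup upside down, 100 mm across, 66 mm high, beyond the middle of the table, left of the cast plate. Origin: centre of its underside.
- jar: A bystander: glass jar with a yellow lid, 65 mm across, 90 mm high, near the front edge in the middle, between knob and hotplate. Origin: centre of its underside.
Mind the look-alikes: they are no part of the job. Several things have the shape of the knob; the one meant has the colours described above.

How it is judged:
On the way:
1. the knob has dropped fully home on the spindle (underside within 3 mm of the panel, on the axis, upright) (z of knob in the frame of spindle_tip below -0.021 m and horizontal distance between knob and spindle_tip below 0.005 m and angle between knob's own z axis and vertical below 0.1 rad), for 0.2 s.
At the end, for the whole second after the job is handed in: The knob sits fully home on the spindle (underside within 3 mm of the panel, within 5 mm of the axis, upright within 0.1 rad), its pointer at the Off bar within 0.26 rad (15 degrees), at rest (all of step 1 and angle between the x axis of knob and the x axis of hotplate, either way round below 0.26 rad and horizontal distance between pointer_tip and off_mark below 0.03 m and linear speed of knob below 0.01 m/s and angular speed of knob below 0.1 rad/s); the robot touches nothing.
It fails at once if the tin, the cup or the jar is moved by more than 30 mm (distance of any of tin, cup, jar from where it was at the start of the episode above 0.03 m).
It fails at once if the knob is forced: more than 60 N between knob and hotplate (contact force between knob and hotplate above 60 N).
It also fails if it takes over 58 s, if anything falls off the work surface, if the arm or the gripper's body presses on something with over 40 N, if the wrist force passes 120 N, or if a joint passes its speed limit or range.

ROBOT

A 7-joint arm with a two-finger parallel gripper is mounted at the origin on a cart in front of the work surface, level with it; the furniture and walls round the work are solid. World frame = base frame: x ahead of the robot, y to its left, z up, the work surface at z = 0. Lengths are in m, angles in rad, forces in N, time in s.
With the tool pointing down it reaches from about 0.425 to 1.025 m from the base axis. Payload 9.4 kg.
Tool frame: the origin (TCP) lies at the very end of the fingers, on their centre line; the grasp point (between the pads) lies 19 mm behind it; z points along the fingers, y is the line along which they close (so a half turn about z gives the same grasp; the last joint's range is limited). The gripper opens to 85 mm and grips with 20 to 120 N. Pads are 22 mm wide; open, the fingers measure 114 mm over their backs; the gripper's body (76 mm by 85 mm) begins 54 mm behind the grasp point. The pads swing forward as they close: fully open they stand 13 mm farther back than shut.
Start: joints at [1.097, 0.599, -0.003, 1.599, 0.002, 0.943, -0.08], TCP at [0.28, -0.669, 0.231] pointing down, gripper open.
Joint ranges: [-2.57, 2.57], [-0.35, 1.97], [-1.29, 1.29], [0.11, 2.56], [-1.05, 4.19], [0.11, 1.86], [-2.63, 2.63]. Speed limits (rad/s): [2.22, 2.22, 3.01, 3.01, 3.14, 3.14, 3.14].

INTERFACE

Orientations are given as a rotation vector (axis times angle).
In Python, from rig import monitor, optics, ticket gives the robot as it stands.
- The arm moves only by the shell command python3 -m inch 'ROWS' [FORCE]. ROWS is JSON, one flat list of numbers, 7 for each row, row after row: the shift along the tool's x, y, z in mm, then the turn, a rotation vector about the tool's x, y, z in rad, then the closure, from -1 (fully open) to 1 (shut). A call has exactly 5 rows; each row shifts and turns the commanded pose from where the row before left it, along the tool's axes as they then stand; what a row does not reach is not made up. A row lasts 1/10 s, in which the tool goes at most 50 mm and 8.59 degrees, less where a joint would pass 70% of its speed; a pose out of reach is approached as far as the arm can. A call is refused whole if a number of a shift passes 50 or a number of a turn 0.15, either way. A call with a gripper value outside its range is refused whole. The fingers move at their own pace and stop on an object; FORCE is the grip in N (left out, the last holds). Time passes only in rows, so rows that do not move let the fingers close, or fill a call up. It gives the time, the measured TCP pose, the force, the opening and the grip force at its end, in the units of the state.
- monitor.state(): the state, without advancing time (a new reading comes with each control period).
- optics.grab_frame(name): name is "scene" or "side" or "wrist"; returns the picture (384x512x3 uint8, red, green, blue); there is no depth.
- optics.camera_info(name): a dict with "K" (3x3 intrinsics, pixels), "camera_from_world" (4x4, takes a point from world to camera coordinates); the wrist camera has in their place "hand_eye" (4x4, takes a point from camera to tool coordinates, whose origin is the TCP and whose axes are the flange's). Camera axes: x right, y up, looking along -z (the intrinsics and any distortion apply to the point x, -y, -z); pixel columns grow to the right and rows downward; lengths in m; the calibration is good to about 2 mm. A picture is of the moment at which its call begins: read the wrist's pose just before it. camera_info takes no time and is no camera call.
- ticket.close_job(): hands the job in; it is judged then, once.
The state is a dict: "clock": time; "joints": joint angles; "joint_vel": joint speeds; "tau": joint torques, N m; "eef_pos": TCP position; "tcp_rot": TCP orientation; "ft_force": force on the tool from outside, world axes, zero at the start; "moment": the same for the moment, N m; "opening": finger opening in m; "grip_force": force on a finger pad.
Only numpy, scipy, OpenCV 4.12 (cv2) and the standard library are available. Lean on these libraries where they do the work, as an engineer would, in place of code of your own. Each camera call takes 0.05 s, during which the arm holds its last target. There are 200 camera calls.

## Working session

There is one attempt and no reset: what is moved stays moved. The work goes in short steps, Python scripts to look and compute and a shell command to move; the robot and the scene stay as the last step left them, time stands still between calls to the robot, and variables do not carry over. Pictures are saved under pics/ and viewed, at most 10 in all, crops included, and the job is handed in when it is done.

```bash
ls; mkdir -p pics
cat > h.py <<'E'
import numpy as np,cv2
from rig import monitor,optics,ticket
from scipy.spatial.transform import Rotation as R
def ray(name,u,v,st=None):
    i=optics.camera_info(name);K=np.array(i["K"])
    D=np.array(i.get("dist",np.zeros(5)) if i.get("dist") is not None else np.zeros(5))
    p=cv2.undistortPoints(np.array([[[u,v]]],float),K,D)[0,0]
    d=np.array([p[0],-p[1],-1])
    if "hand_eye" in i:
        T=np.eye(4);T[:3,:3]=R.from_rotvec(st["tcp_rot"]).as_matrix();T[:3,3]=st["eef_pos"];M=T@np.array(i["hand_eye"])
    else: M=np.linalg.inv(np.array(i["camera_from_world"]))
    return M[:3,3],M[:3,:3]@d
def onz(name,u,v,z,st=None):
    o,d=ray(name,u,v,st);return o+d*(z-o[2])/d[2]
E
python3 - <<'E'
from h import *
print(monitor.state())
for n in("scene","side","wrist"):
    im=optics.grab_frame(n);cv2.imwrite(f"pics/{n}0.png",im[...,::-1]);print({k:np.round(v,3).tolist() if not isinstance(v,str) else v for k,v in optics.camera_info(n).items()})
a=[cv2.imread(f"pics/{n}0.png") for n in("scene","side")]
E
```

```text
pics
{'clock': 0.0, 'joints': array([ 1.09733962,  0.60015557, -0.00253586,  1.60014287,  0.00178379,
        0.94282383, -0.07982717]), 'joint_vel': array([ 0.00089068, -0.00030662, -0.00020865, -0.00148924, -0.00011168,
       -0.00036304, -0.00146904]), 'tau': array([-5.84656846e-04, -7.76459527e+01,  1.56495363e+00, -2.58012021e+01,
        1.23298695e-02,  9.02849191e-03, -5.58659764e-06]), 'eef_pos': array([ 0.27997   , -0.66826628,  0.23039039]), 'tcp_rot': array([-3.07853588e+00, -6.18879559e-01,  6.73243515e-04]), 'ft_force': array([ 0.35893753, -0.81952242, -0.67802148]), 'moment': array([ 0.00748813, -0.03585572,  0.0324228 ]), 'grip_force': 0.0, 'opening': 0.08577144578657027}
{'K': [[384.855, 0.0, 259.499], [0.0, 384.855, 192.966], [0.0, 0.0, 1.0]], 'camera_from_world': [[-0.499, -0.867, 0.011, 0.329], [0.611, -0.343, 0.714, -0.368], [-0.615, 0.363, 0.7, -0.955], [0.0, 0.0, 0.0, 1.0]]}
{'K': [[451.234, 0.0, 261.875], [0.0, 451.234, 194.999], [0.0, 0.0, 1.0]], 'camera_from_world': [[1.0, -0.004, -0.016, -0.55], [0.015, 0.675, 0.738, -0.103], [0.008, -0.738, 0.675, -1.215], [0.0, 0.0, 0.0, 1.0]]}
{'K': [[319.492, 0.0, 257.521], [0.0, 319.492, 185.23], [0.0, 0.0, 1.0]], 'hand_eye': [[0.001, 0.966, 0.259, 0.066], [1.0, -0.001, -0.0, 0.0], [0.0, 0.259, -0.966, -0.142], [0.0, 0.0, 0.0, 1.0]]}
```

View pics/scene0.png

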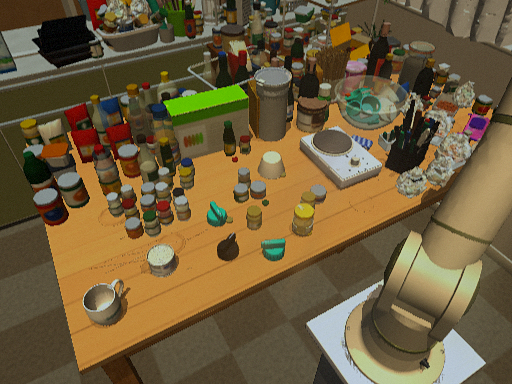

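View pics/side0.png

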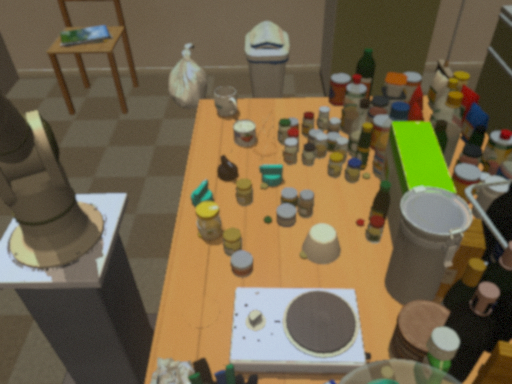

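The scene view shows the black knob at (228,246) and the spindle at about (332,148). In the side view they are at (228,168) and (256,316). The tin is at (161,262) in the scene view, the cup at (271,163) and the jar at (303,218).

Run:
```python
import cv2,numpy as np
s=cv2.imread("pics/scene0.png");d=cv2.imread("pics/side0.png")
f=lambda im,x,y,w,h,k:cv2.resize(im[y:y+h,x:x+w],(w*k,h*k),interpolation=cv2.INTER_CUBIC)
A=np.hstack([f(s,205,225,50,40,8),f(d,205,148,50,40,8)])
B=np.hstack([f(d,226,280,80,56,5),f(s,296,120,80,56,5)])
c=np.vstack([A,B]);cv2.imwrite("pics/c1.png",c);print(c.shape)
```

```text
(600, 800, 3)
```

View pics/c1.png

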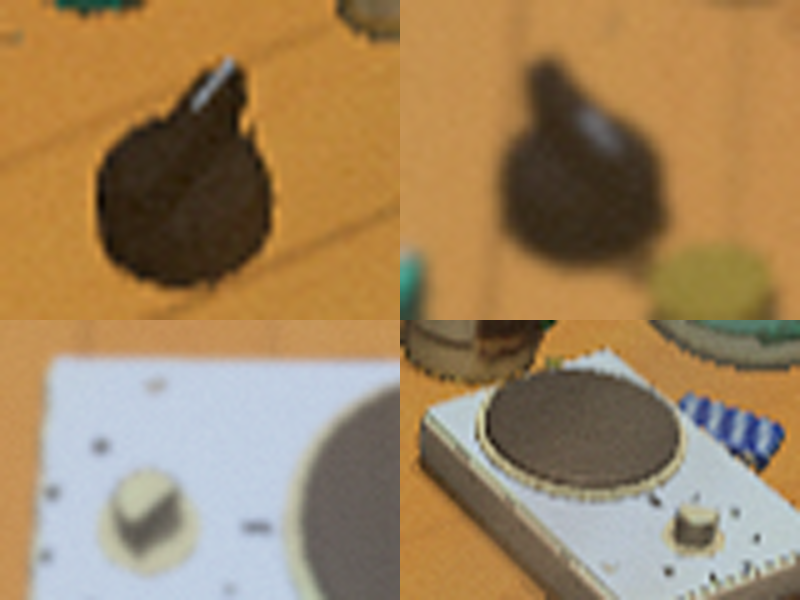

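The crops show the knob's white line in the scene view, running from (229.4,238.2) to (234.1,232.5). In the side view the spindle flat's top edge runs from about (252,321) to (262,313) and faces lower right. I'll compute positions from these.

Run:
```python
from h import *
for p in((229.4,238.2),(234.1,232.5)): print("line",onz("scene",*p,.057))
# knob masks
s=cv2.imread("pics/scene0.png");d=cv2.imread("pics/side0.png")
def blob(im,c,x,y,w,h,thr):
    g=cv2.cvtColor(im,cv2.COLOR_BGR2HSV)[...,2][y:y+h,x:x+w]
    n,l,st,ce=cv2.connectedComponentsWithStats((g<thr).astype(np.uint8));k=1+np.argmax(st[1:,4]);return (st[k]+[x,y,0,0,0]).tolist(),(l==k),x,y
b,m,x,y=blob(s,0,205,225,50,40,90);print(b)
print("scene knob skirt mid", onz("scene",205+184/8,225+200/8,.015))
print("side skirt mid",onz("side",205+582/8-100/2,148+180/8,.015) if 0 else onz("side",205+(582-400)/8,148+185/8,.015))
# spindle & hotplate
off=lambda X,Y:(226+X/5,280+(Y-320)/5)
for n,p,z in(("spindle foot disc",(147,523),.056),("off",(257,527),.056),("top",(146,495),.079),("edge1",(118,520),.079),("edge2",(181,487),.079)): print(n,onz("side",*off(*p),z))
so=lambda X,Y:(296+(X-400)/5,120+(Y-320)/5)
print("scene spindle top",onz("scene",*so(697,515),.079),"off",onz("scene",*so(655,498),.056))
# hotplate direction from side far edge
print("side corners",onz("side",236,289,.055),onz("side",357,289,.055),onz("side",364,353,.055))
print("tin",onz("scene",161,250,.058),"jar",onz("scene",304,207,.09),"cup",onz("scene",272,155,.066))
```

```text
line [0.44770234 0.22243737 0.057     ]
line [0.45995476 0.20091682 0.057     ]
[217, 234, 22, 27, 417]
scene knob skirt mid [0.44130453 0.23231623 0.015     ]
side skirt mid [0.44785845 0.23325931 0.015     ]
spindle foot disc [ 0.53642297 -0.31045639  0.056     ]
off [ 0.58236459 -0.31302664  0.056     ]
top [ 0.53661717 -0.31174803  0.079     ]
edge1 [ 0.52528198 -0.32326857  0.079     ]
edge2 [ 0.55102544 -0.30817789  0.079     ]
scene spindle top [ 0.53033134 -0.30970091  0.079     ] off [ 0.5798751  -0.31779441  0.056     ]
side corners [ 0.49268685 -0.22925328  0.055     ] [ 0.76106245 -0.23360865  0.055     ] [ 0.75056192 -0.38537669  0.055     ]
tin [0.50317846 0.40806748 0.058     ] jar [ 0.42011927 -0.01563424  0.09      ] cup [ 0.70413206 -0.0765003   0.066     ]
```

```bash
python3 -m inch '[43,-10,5,0,0,-0.065,-1,43,-10,5,0,0,-0.065,-1,43,-10,5,0,0,-0.065,-1,43,-10,5,0,0,-0.065,-1,43,-10,5,0,0,-0.065,-1]'; python3 -m inch '[43,-10,5,0,0,-0.065,-1,43,-10,5,0,0,-0.065,-1,43,-10,5,0,0,-0.065,-1,43,-10,5,0,0,-0.065,-1,0,0,0,0,0,0,-1]'
python3 - <<'E'
from h import *
st=monitor.state();print(st["clock"],st["eef_pos"],st["tcp_rot"])
cv2.imwrite("pics/w1.png",optics.grab_frame("wrist")[...,::-1])
E
```

```text
clock: 0.65
eef_pos: [0.4414, -0.5166, 0.2058]
tcp_rot: [-2.938, -1.113, -0.0]
ft_force: [0.8, 0.0, -0.2]
opening: 0.0858
grip_force: 0.0
clock: 1.15
eef_pos: [0.5316, -0.3578, 0.1855]
tcp_rot: [-2.759, -1.495, -0.004]
ft_force: [0.5, 0.2, 0.6]
opening: 0.0853
grip_force: 0.0
1.15 [ 0.53161831 -0.35776459  0.18552959] [-2.75914934 -1.49484057 -0.00406744]
```

View pics/w1.png

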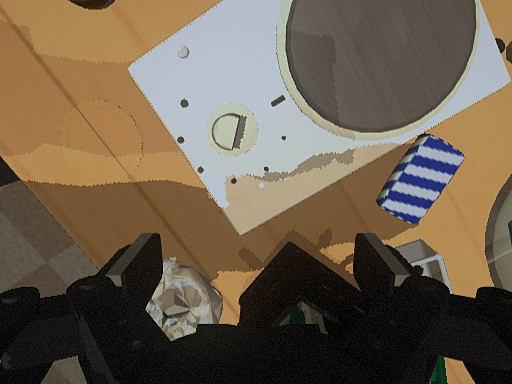

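The wrist view shows the spindle D centred near (228,131). Its flat runs from about (241,115) to (234,150), facing right and slightly down in the picture, and the Off bar is at (278,101).

Run:
```python
from h import *
st=monitor.state();im=cv2.imread("pics/w1.png")
p=lambda u,v,z:onz("wrist",u,v,z,st)
print("off",p(278,101,.056),"collar",p(232,130,.056),"top arc ctr",p(229,131,.079))
a,b=p(240,116,.079),p(234,148,.079);d=b-a;print("flat normal yaw",np.arctan2(d[0],-d[1])-0,np.arctan2(d[1],d[0]))
c1,c2=p(129,68,.055),p(240,235,.055);e=c2-c1;print("near edge",c1,c2,np.arctan2(e[1],e[0])+np.pi/2,np.linalg.norm(e))
g=cv2.resize(im[90:170,180:290],None,fx=7,fy=7,interpolation=cv2.INTER_CUBIC);cv2.imwrite("pics/w1c.png",g)
```

```text
off [ 0.58043637 -0.31683864  0.056     ] collar [ 0.53544456 -0.31548949  0.056     ] top arc ctr [ 0.53574876 -0.31414166  0.079     ]
flat normal yaw -0.7848994486947668 -2.3556957754896635
near edge [ 0.49402642 -0.22922557  0.055     ] [ 0.48720353 -0.39849713  0.055     ] -0.04028553771409804 0.1694090106520644
```

View pics/w1c.png

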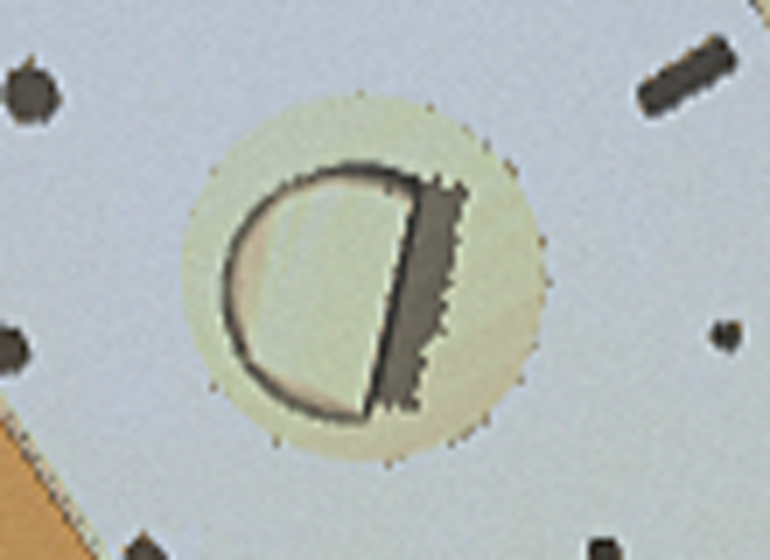

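```bash
python3 -m inch '[46,-10,0,0,0,-0.077,-1,46,-10,0,0,0,-0.077,-1,46,-10,0,0,0,-0.077,-1,46,-10,0,0,0,-0.077,-1,45,-10,0,0,0,-0.077,-1]' >/dev/null; python3 -m inch '[44,-10,0,0,0,-0.077,-1,43,-10,0,0,0,-0.077,-1,43,-10,0,0,0,-0.077,-1,43,-10,0,0,0,-0.077,-1,42,-10,0,0,0,-0.077,-1]' >/dev/null;  python3 -m inch '[41,-10,0,0,0,-0.077,-1,40,-10,0,0,0,-0.077,-1,39,-10,0,0,0,-0.077,-1,0,0,0,0,0,0,-1,0,0,0,0,0,0,-1]'
python3 - <<'E'
from h import *
st=monitor.state()
im=optics.grab_frame("wrist")[...,::-1];cv2.imwrite("pics/w2.png",im)
np.save("st2.npy",st,allow_pickle=True)
E
```

```text
clock: 2.7
eef_pos: [0.4815, 0.1856, 0.1863]
tcp_rot: [1.721, 2.628, -0.001]
ft_force: [0.4, 0.1, 0.4]
opening: 0.0853
grip_force: 0.0
```

View pics/w2.png

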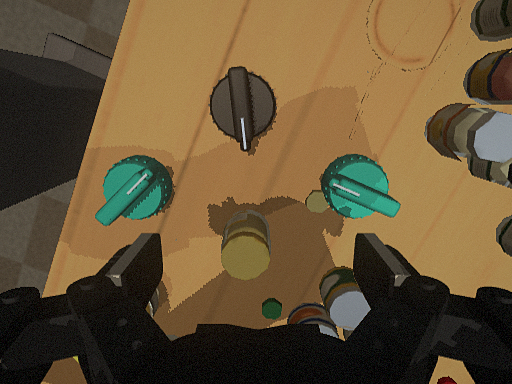

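The wrist view shows the black knob with its skirt circle centred near (243,105), the bar's rear end at (237,68) and the pointer end at (247,150). The green look-alikes are about 80 mm to either side.

Run:
```python
from h import *
st=np.load("st2.npy",allow_pickle=True).item();im=cv2.imread("pics/w2.png")
hsv=cv2.cvtColor(im,cv2.COLOR_BGR2HSV);p=lambda u,v,z:onz("wrist",u,v,z,st)
roi=np.zeros(im.shape[:2],np.uint8);roi[55:165,195:290]=1
m=((hsv[...,2]<95)&(roi>0)).astype(np.uint8);m=cv2.morphologyEx(m,cv2.MORPH_OPEN,np.ones((3,3)))
n,l,s,c=cv2.connectedComponentsWithStats(m);k=1+np.argmax(s[1:,4]);print("blob",s[k],c[k])
w=((hsv[...,2]>170)&(hsv[...,1]<60)&(roi>0)).astype(np.uint8)
pts=cv2.findNonZero(w)[:,0];print("white",len(pts),pts.min(0),pts.max(0))
vx=cv2.fitLine(pts.astype(np.float32),cv2.DIST_L2,0,.01,.01).ravel();i=pts[:,1].argmin();j=pts[:,1].argmax()
f=lambda v:(vx[2]+(v-vx[3])*vx[0]/vx[1],v)
a,b=p(*f(pts[:,1].min()),.057),p(*f(pts[:,1].max()),.057);d=b-a;print("line",a,b,np.arctan2(d[1],d[0]),np.linalg.norm(d))
# skirt circle from widest rows: left/right extent per row
for v in range(85,135,6):
    x=np.where(l[v]==k)[0];print(v,x.min(),x.max())
ctr,r=cv2.minEnclosingCircle(np.array([(x,v) for v in range(82,128) for x in np.where(l[v]==k)[0]],np.float32));print(ctr,r,p(*ctr,.02),p(*ctr,.03))
o,dd=ray("wrist",ctr[0],ctr[1],st)
Rm=R.from_rotvec(st["tcp_rot"]).as_matrix();print("tool x yaw",np.arctan2(Rm[1,0],Rm[0,0]))
a2=p(237.5,67,.057);print("rear",a2)
cv2.imwrite("pics/w2c.png",cv2.resize(im[50:170,190:300],None,fx=5,fy=5,interpolation=cv2.INTER_CUBIC))
```

```text
blob [ 210   66   66   85 3752] [242.52798507 105.18550107]
white 62 [241 119] [245 148]
line [0.45058414 0.22591435 0.057     ] [0.46247514 0.20465812 0.057     ] -1.0607554568459854 0.02435617426979062
85 216 268
91 213 272
97 210 274
103 210 275
109 210 275
115 212 275
121 213 272
127 218 267
133 224 266
(242.0, 106.0) 34.66997146606445 [0.44546466 0.23434464 0.02      ] [0.44581405 0.23471296 0.03      ]
tool x yaw 1.982220890642117
rear [0.43168454 0.2621451  0.057     ]
```

View pics/w2c.png

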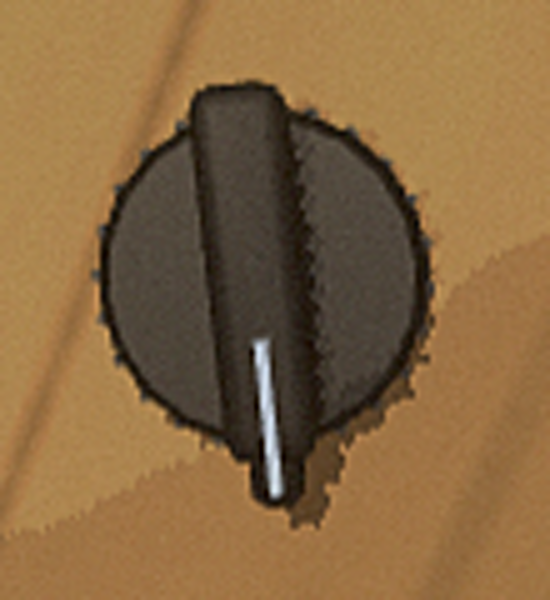

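```bash
python3 -m inch '[20,-4,0,0,0,0,-1,20,-4,0,0,0,0,-1,19.3,-4.3,0,0,0,0,-1,0,0,30,0,0,-0.05,-0.3,0,0,40,0,0,-0.05,-0.3]' ; python3 -m inch '[0,0,0,0,0,0,-0.3,0,0,0,0,0,0,-0.3,0,0,0,0,0,0,-0.3,0,0,0,0,0,0,-0.3,0,0,0,0,0,0,-0.3]'
python3 - <<'E'
from h import *
st=monitor.state();Rm=R.from_rotvec(st["tcp_rot"]).as_matrix();print(st["eef_pos"],"yaw",np.arctan2(Rm[1,0],Rm[0,0]),"tool delta mm",1e3*Rm.T@(np.array([.4465,.235,.034])-st["eef_pos"]),"tilt",Rm[:,2])
E
```

```text
clock: 3.25
eef_pos: [0.4486, 0.2348, 0.1169]
tcp_rot: [1.587, 2.708, 0.006]
ft_force: [0.7, -0.1, -0.2]
opening: 0.0592
grip_force: 0.0
clock: 3.75
eef_pos: [0.4468, 0.2355, 0.1175]
tcp_rot: [1.587, 2.71, 0.003]
ft_force: [-0.3, 0.1, 0.7]
opening: 0.0557
grip_force: 0.0
[0.44681856 0.23547658 0.11746373] yaw 2.08168991345728 tool delta mm [-0.24379346 -0.67930782 83.46257325] tilt [ 1.85476569e-03  8.17593008e-04 -9.99997946e-01]
```

```bash
python3 -m inch '[0,-0.7,30,0,0,0,-0.3,0,0,25,0,0,0,-0.3,0,0,15,0,0,0,-0.3,0,0,13,0,0,0,-0.3,0,0,0,0,0,0,-0.3]' ; python3 -m inch '[0,0,0,0,0,0,1,0,0,0,0,0,0,1,0,0,0,0,0,0,1,0,0,0,0,0,0,1,0,0,0,0,0,0,1]' 50;python3 -m inch '[0,0,0,0,0,0,1,0,0,0,0,0,0,1,0,0,0,0,0,0,1,0,0,-5,0,0,0,1,0,0,-15,0,0,0,1]'
```

```text
clock: 4.25
eef_pos: [0.4452, 0.2351, 0.0325]
tcp_rot: [-1.586, -2.711, 0.002]
ft_force: [0.6, 0.2, 0.4]
opening: 0.0557
grip_force: 0.0
clock: 4.75
eef_pos: [0.446, 0.2353, 0.0343]
tcp_rot: [1.587, 2.711, 0.002]
ft_force: [-1.2, 0.3, 5.0]
opening: 0.0151
grip_force: 49.4
clock: 5.25
eef_pos: [0.4451, 0.2349, 0.0533]
tcp_rot: [-1.586, -2.711, 0.002]
ft_force: [-0.4, -0.1, 0.0]
opening: 0.0151
grip_force: 48.8
```

```bash
python3 -m inch '[0,0,-45,0,0,0,1,0,0,-45,0,0,0,1,0,0,-45,0,0,0,1,-30,-10.8,0,0,0,0,1,-44,-16,0,0,0,0,1]' >/dev/null; python3 -m inch '[-44,-16,0,0,0,0,1,-44,-16,0,0,0,0,1,-44,-16,0,0,0,0,1,-44,-16,0,0,0,0,1,-44,-16,0,0,0,0,1]'; python3 -m inch '[-44,-16,0,0,0,0,1,-44,-16,0,0,0,0,1,-44,-16,0,0,0,0,1,-44,-16,0,0,0,0,1,-30,-11,0,0,0,0,1]'; python3 -m inch '[-20,-7,0,0,0,0,1,0,0,0,0,0,-0.055,1,0,0,0,0,0,-0.055,1,0,0,0,0,0,0,1,0,0,0,0,0,0,1]'
cat > d.py <<'E'
from h import *
import sys
st=monitor.state();Rm=R.from_rotvec(st["tcp_rot"]).as_matrix();y=np.arctan2(Rm[1,0],Rm[0,0])
print(st["clock"],st["eef_pos"],"knob yaw",(y-np.pi+np.pi)%(2*np.pi)-np.pi,"tool d",1e3*Rm.T@(np.array([float(sys.argv[1]),float(sys.argv[2]),st["eef_pos"][2]])-st["eef_pos"]),"j7",st["joints"][6],"tilt",Rm[:2,2],st["ft_force"])
E
python3 d.py .536 -.315
```

```text
clock: 6.25
eef_pos: [0.4962, -0.0756, 0.189]
tcp_rot: [1.587, 2.711, 0.0]
ft_force: [0.1, 1.4, -0.5]
opening: 0.0152
grip_force: 49.1
clock: 6.75
eef_pos: [0.5313, -0.2938, 0.1888]
tcp_rot: [1.591, 2.709, -0.001]
ft_force: [0.2, 0.0, -0.6]
opening: 0.0153
grip_force: 49.1
clock: 7.25
eef_pos: [0.5354, -0.3107, 0.1886]
tcp_rot: [1.437, 2.793, 0.0]
ft_force: [0.1, 0.6, -0.5]
opening: 0.0148
grip_force: 49.0
7.25 [ 0.53542864 -0.31067858  0.18863165] knob yaw -0.9504533410223921 tool d [-3.84838947e+00 -2.04719559e+00 -2.49678102e-04] j7 0.6866155422433902 tilt [5.30118989e-05 6.47859451e-05] [ 0.13317677  0.63255016 -0.4554193 ]
```

```bash
python3 -m inch '[-3.8,-2,15,0,0,0,1,0,0,25,0,0,0,1,0,0,20,0,0,0,1,0,0,10,0,0,0,1,0,0,0,0,0,0,1]' ; python3 d.py .536 -.315; python3 -m inch '[0,0,1.5,0,0,0,1,0,0,1.5,0,0,0,1,0,0,1.5,0,0,0,1,0,0,0,0,0,0,1,0,0,0,0,0,0,1]';python3 d.py .536 -.315
```

```text
clock: 7.75
eef_pos: [0.5355, -0.3145, 0.1164]
tcp_rot: [-1.434, -2.792, 0.0]
ft_force: [0.1, -0.6, -0.0]
opening: 0.015
grip_force: 49.0
7.75 [ 0.53549311 -0.31453451  0.11641506] knob yaw -0.9487723362023321 tool d [-0.67365767  0.14071177 -0.00196528] j7 0.6315825033028547 tilt [-0.00265761  0.00132798] [ 0.12335335 -0.60032502 -0.01316517]
clock: 8.25
eef_pos: [0.5364, -0.3151, 0.1141]
tcp_rot: [1.435, 2.794, -0.0]
ft_force: [-0.0, 0.0, -1.0]
opening: 0.0151
grip_force: 49.0
8.25 [ 0.53638891 -0.31506312  0.11409218] knob yaw -0.948889086910635 tool d [ 2.77882334e-01 -2.79322345e-01 -1.67836277e-04] j7 0.6279798179283336 tilt [ 0.00038123 -0.00031005] [-0.03583085  0.0331284  -1.03966511]
```

```bash
for i in 1 2; do python3 -m inch '[0,0,1,0,0,0,1,0,0,1,0,0,0,1,0,0,0,0,0,0,1,0,0,0,0,0,0,1,0,0,0,0,0,0,1]';done;python3 d.py .536 -.315
```

```text
clock: 8.75
eef_pos: [0.5366, -0.3151, 0.1127]
tcp_rot: [1.435, 2.794, -0.001]
ft_force: [-1.8, 0.2, 8.5]
opening: 0.015
grip_force: 50.4
clock: 9.25
eef_pos: [0.5371, -0.3154, 0.1121]
tcp_rot: [1.434, 2.792, -0.002]
ft_force: [-4.3, 0.5, 20.3]
opening: 0.015
grip_force: 52.1
9.25 [ 0.53706438 -0.31538064  0.11205859] knob yaw -0.948898887355413 tool d [ 0.92945777 -0.64334518 -0.00270091] j7 0.6244089968372207 tilt [ 0.00181224 -0.00202815] [-4.3101599   0.4747821  20.34015435]
```

```bash
python3 -m inch '[0,0,-2,0,0,0,1,0.9,-1.2,0,0,0,0,1,0,0,0,0,0,0,1,0,0,0.7,0,0,0,1,0,0,0,0,0,0,1]';python3 d.py .536 -.315;python3 -m inch '[0,0,0.7,0,0,0,1,0,0,0,0,0,0,1,0,0,0,0,0,0,1,0,0,0,0,0,0,1,0,0,0,0,0,0,1]';python3 d.py .536 -.315
```

```text
clock: 9.75
eef_pos: [0.5364, -0.3151, 0.1123]
tcp_rot: [1.434, 2.792, 0.001]
ft_force: [0.8, -0.8, 12.5]
opening: 0.0152
grip_force: 51.0
9.75 [ 0.5363528  -0.31510055  0.11226972] knob yaw -0.948765455391066 tool d [ 0.28728655 -0.22813034 -0.00119427] j7 0.6255618655445417 tilt [ 0.00310732 -0.00097468] [ 0.75193147 -0.80003764 12.53122599]
clock: 10.25
eef_pos: [0.5364, -0.3151, 0.112]
tcp_rot: [1.433, 2.792, 0.0]
ft_force: [0.2, 0.7, 15.7]
opening: 0.0149
grip_force: 51.7
10.25 [ 0.53640838 -0.31510546  0.11204949] knob yaw -0.9486603670231526 tool d [ 0.32369008 -0.27039994 -0.00148487] j7 0.6249852495262265 tilt [ 0.00329154 -0.00133403] [ 0.23946638  0.70395914 15.70295502]
```

Run:
```python
from h import *
s=optics.grab_frame("scene")[...,::-1];d=optics.grab_frame("side")[...,::-1];w=optics.grab_frame("wrist")[...,::-1]
for n,i in zip("sdw",(s,d,w)):cv2.imwrite(f"pics/{n}3.png",i)
f=lambda im,x,y,ww,h,k:cv2.resize(im[y:y+h,x:x+ww],(ww*k,h*k),interpolation=cv2.INTER_CUBIC)
c=np.vstack([np.hstack([f(d,226,270,80,60,5),f(s,296,110,80,60,5)]),np.hstack([f(w,0,0,512,384,1)[84:],np.zeros((300,288,3),np.uint8)])])
cv2.imwrite("pics/c3.png",c)
```

```text
(no output)
```

View pics/c3.png

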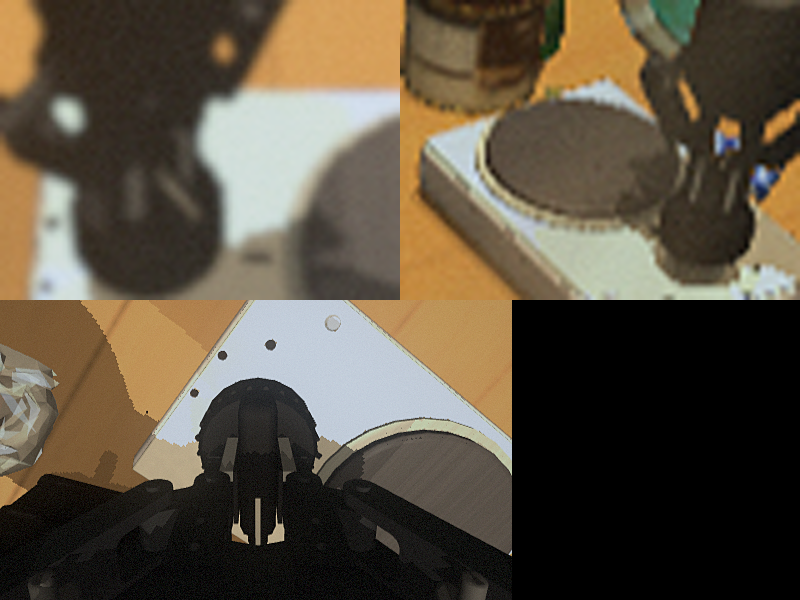

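The picture shows the knob over the spindle and not yet down. The wrist view has the skirt centred near column 259. I'll probe sideways under light pressure.

```bash
echo '+x';python3 -m inch '[1,0,-0.6,0,0,0,1,0,0,0,0,0,0,1,0.7,0,0,0,0,0,1,0,0,0,0,0,0,1,0,0,0,0,0,0,1]'|grep -E 'eef|ft';echo '-x';python3 -m inch '[-1.7,0,0,0,0,0,1,0,0,0,0,0,0,1,-1.7,0,0,0,0,0,1,0,0,0,0,0,0,1,0,0,0,0,0,0,1]'|grep -E 'eef|ft';echo '+y';python3 -m inch '[1.7,1,0,0,0,0,1,0,0,0,0,0,0,1,0,0.7,0,0,0,0,1,0,0,0,0,0,0,1,0,0,0,0,0,0,1]'|grep -E 'eef|ft';echo '-y';python3 -m inch '[0,-1.7,0,0,0,0,1,0,0,0,0,0,0,1,0,-1.7,0,0,0,0,1,0,0,0,0,0,0,1,0,0,0,0,0,0,1]'|grep -E 'eef|ft'; python3 -m inch '[0,1.7,0,0,0,0,1,0,0,0,0,0,0,1,0,0,0,0,0,0,1,0,0,0,0,0,0,1,0,0,0,0,0,0,1]'|grep -E 'eef|ft'
```

```text
+x
eef_pos: [0.5346, -0.3132, 0.1111]
ft_force: [3.9, 2.3, 4.7]
-x
eef_pos: [0.5353, -0.3141, 0.1107]
ft_force: [-0.2, 6.7, 7.7]
+y
eef_pos: [0.5354, -0.3134, 0.1103]
ft_force: [1.0, 5.8, -1.4]
-y
eef_pos: [0.5348, -0.3138, 0.1105]
ft_force: [4.8, 9.0, -3.4]
eef_pos: [0.5351, -0.3136, 0.1104]
ft_force: [2.1, 7.3, -2.8]
```

```bash
python3 -m inch '[0.5,0.6,0,0,0,0,1,0,0,1,0,0,0,1,0,0,1,0,0,0,1,0,0,0,0,0,0,1,0,0,0,0,0,0,1]'|grep -E 'eef|ft'; python3 -m inch '[0,0,0.7,0,0,0,1,0,0,0.7,0,0,0,1,0,0,0,0,0,0,1,0,0,0,0,0,0,1,0,0,0,0,0,0,1]'|grep -E 'eef|ft'
```

```text
eef_pos: [0.5354, -0.3133, 0.1089]
ft_force: [1.7, 6.4, 0.9]
eef_pos: [0.5354, -0.3133, 0.1076]
ft_force: [3.4, 6.2, 1.7]
```

```bash
python3 -m inch '[0.3,0.6,0.4,0,0,0,1,0,0,0.4,0,0,0,1,0,0,0,0,0,0,1,0,0,0,0,0,0,1,0,0,0,0,0,0,1]'|grep -E 'eef|ft'; python3 -m inch '[0,0,0.4,0,0,0,1,0,0,0,0,0,0,1,0,0,0,0,0,0,1,0,0,0,0,0,0,1,0,0,0,0,0,0,1]'|grep -E 'eef|ft'
```

```text
eef_pos: [0.5355, -0.3132, 0.1067]
ft_force: [2.0, 5.8, 1.8]
eef_pos: [0.5355, -0.3131, 0.1064]
ft_force: [1.1, 5.5, 2.1]
```

```bash
python3 -m inch '[0.4,0.3,0.5,0,0,0,1,0,0,0,0,0,0,1,0,0,0.5,0,0,0,1,0,0,0,0,0,0,1,0,0,0,0,0,0,1]'|grep -E 'eef|ft'; echo turn; python3 -m inch '[0,0,0,0,0,-0.03,1,0,0,0,0,0,-0.03,1,0,0,0,0,0,0,1,0,0,0,0,0,0,1,0,0,0,0,0,0,1]'|grep -E 'eef|ft'; python3 d.py .5355 -.313
```

```text
eef_pos: [0.5354, -0.3131, 0.1053]
ft_force: [2.0, 4.7, 0.3]
turn
eef_pos: [0.5356, -0.3131, 0.1053]
ft_force: [2.8, 3.5, 0.1]
15.9 [ 0.53562762 -0.31308617  0.10530201] knob yaw -0.8877869958288511 tool d [ 1.47383301e-01 -4.46095046e-02 -6.76895804e-05] j7 0.6636611296663303 tilt [5.76505015e-04 6.82898037e-05] [2.8421021  3.54750717 0.10922363]
```

```bash
python3 -m inch '[0.2,0.2,1,0,0,0,1,0,0,1,0,0,0,1,0,0,0,0,0,0,1,0,0,0,0,0,0,1,0,0,0,0,0,0,1]'|grep -E 'eef|ft'; python3 -m inch '[0,0,1,0,0,-0.03,1,0,0,0,0,0,-0.03,1,0,0,0,0,0,0,1,0,0,0,0,0,0,1,0,0,0,0,0,0,1]'|grep -E 'eef|ft'; python3 d.py .5355 -.313
```

```text
eef_pos: [0.5353, -0.3128, 0.1032]
ft_force: [3.2, 2.8, -0.8]
eef_pos: [0.5355, -0.3129, 0.1023]
ft_force: [4.2, 2.6, -1.1]
16.9 [ 0.53550114 -0.31287606  0.10234526] knob yaw -0.8290975075907925 tool d [-9.06174729e-02 -8.45639830e-02 -2.64685219e-07] j7 0.7051126177455999 tilt [ 2.91415689e-04 -5.33142665e-07] [ 4.24376569  2.58796278 -1.06654732]
```

```bash
python3 -m inch '[0,0.2,1,0,0,-0.02,1,0,0,1,0,0,0,1,0,0,1,0,0,0,1,0,0,1,0,0,0,1,0,0,0,0,0,0,1]'|grep -E 'eef|ft'; python3 -m inch '[0,0.2,1,0,0,0,1,0,0,1,0,0,0,1,0,0,1,0,0,0,1,0,0,1,0,0,0,1,0,0,0,0,0,0,1]'|grep -E 'eef|ft'; python3 d.py .5355 -.313
```

```text
eef_pos: [0.5353, -0.3127, 0.0981]
ft_force: [2.0, 3.5, -0.4]
eef_pos: [0.5353, -0.3126, 0.0941]
ft_force: [0.6, 3.0, -0.4]
17.9 [ 0.53533757 -0.31258496  0.09407955] knob yaw -0.8088637377408125 tool d [-4.12415636e-01 -1.68993723e-01 -1.13609268e-04] j7 0.712159145797294 tilt [-6.44724574e-04  2.14086690e-05] [ 0.59381032  2.98065368 -0.37283898]
```

```bash
python3 -m inch '[0,0,1,0,0,0,1,0,0,1,0,0,0,1,0,0,1,0,0,0,1,0,0,1,0,0,0,1,0,0,0,0,0,0,1]'|grep -E 'eef|ft'; python3 -m inch '[0,0,0.7,0,0,0,1,0,0,0.5,0,0,0,1,0,0,0.3,0,0,0,1,0,0,0,0,0,0,1,0,0,0,0,0,0,1]'|grep -E 'eef|ft'; python3 d.py .5355 -.313
```

```text
eef_pos: [0.5355, -0.3126, 0.0901]
ft_force: [1.1, 1.2, -0.5]
eef_pos: [0.5355, -0.3125, 0.0894]
ft_force: [-1.8, 4.1, 6.9]
18.9 [ 0.5355161  -0.31253412  0.08942467] knob yaw -0.8087674300781913 tool d [-3.25919396e-01 -3.33287912e-01  2.33798461e-04] j7 0.70681856429476 tilt [-0.00014639 -0.00049678] [-1.81605473  4.09600605  6.94593895]
```

```bash
python3 -m inch '[0,0,-0.5,0,0,-0.08,1,0,0,0,0,0,-0.08,1,0,0,0,0,0,-0.08,1,0,0,0,0,0,-0.08,1,0,0,0,0,0,0,1]'|grep -E 'eef|ft';python3 d.py .5355 -.313; python3 -m inch '[0,0,0,0,0,-0.08,1,0,0,0,0,0,-0.08,1,0,0,0,0,0,-0.08,1,0,0,0,0,0,-0.08,1,0,0,0,0,0,0,1]'|grep -E 'eef|ft'; python3 d.py .5355 -.313
```

```text
eef_pos: [0.5366, -0.3125, 0.0896]
ft_force: [2.5, 2.4, 0.8]
19.4 [ 0.53655583 -0.3124653   0.08955586] knob yaw -0.48772874517543396 tool d [ 0.68215259 -0.96713379 -0.00214864] j7 0.9530362334178653 tilt [0.00185931 0.00034697] [2.45418756 2.42394842 0.7828896 ]
eef_pos: [0.5369, -0.3121, 0.0896]
ft_force: [3.7, 3.2, 0.9]
19.9 [ 0.53688076 -0.31211045  0.08957203] knob yaw -0.1683844757721742 tool d [ 1.21214745 -1.10836664 -0.0039559 ] j7 1.203729291272654 tilt [0.00238686 0.0007422 ] [3.69298067 3.23231842 0.93049882]
```

Forces stay low. I'll finish the turn, relax, then open and retreat.

```bash
python3 -m inch '[0,0,0,0,0,-0.07,1,0,0,0,0,0,-0.07,1,0,0,0,0,0,0,1,0,0,0,0,0,0,1,0,0,0,0,0,0,1]'|grep -E 'eef|ft';python3 d.py .5355 -.313; python3 -m inch '[0,0,0,0,0,0,-0.3,0,0,0,0,0,0,-0.3,0,0,0,0,0,0,-0.3,0,0,0,0,0,0,-0.3,0,0,0,0,0,0,-0.3]'; python3 -m inch '[0,0,-10,0,0,0,-0.3,0,0,-25,0,0,0,-0.3,0,0,-35,0,0,0,-0.3,0,0,-30,0,0,0,-0.3,0,0,0,0,0,0,-0.3]'
python3 - <<'E'
from h import *
st=monitor.state();im=optics.grab_frame("wrist")[...,::-1];d=optics.grab_frame("side")[...,::-1]
np.save("st4.npy",st,allow_pickle=True);cv2.imwrite("pics/w4.png",im)
f=cv2.resize(d[260:340,226:326],(500,400),interpolation=cv2.INTER_CUBIC)
cv2.imwrite("pics/c4.png",np.hstack([im,np.pad(f[:384,:280],((0,0),(0,0),(0,0)))]))
E
```

```text
eef_pos: [0.537, -0.3119, 0.0896]
ft_force: [3.4, 2.6, -1.7]
20.4 [ 0.53695016 -0.31192809  0.08956533] knob yaw -0.030792023120016943 tool d [ 1.41647169 -1.11604781 -0.00434841] j7 1.3136281480417424 tilt [0.00243495 0.0007625 ] [ 3.3676208   2.6497472  -1.67704653]
clock: 20.9
eef_pos: [0.5354, -0.3127, 0.0893]
tcp_rot: [-0.046, -3.141, 0.0]
ft_force: [0.7, -0.0, 0.7]
opening: 0.0555
grip_force: 0.0
clock: 21.4
eef_pos: [0.5377, -0.3128, 0.1941]
tcp_rot: [0.045, 3.135, -0.004]
ft_force: [0.8, 0.5, -0.2]
opening: 0.0556
grip_force: 0.0
```

View pics/c4.png

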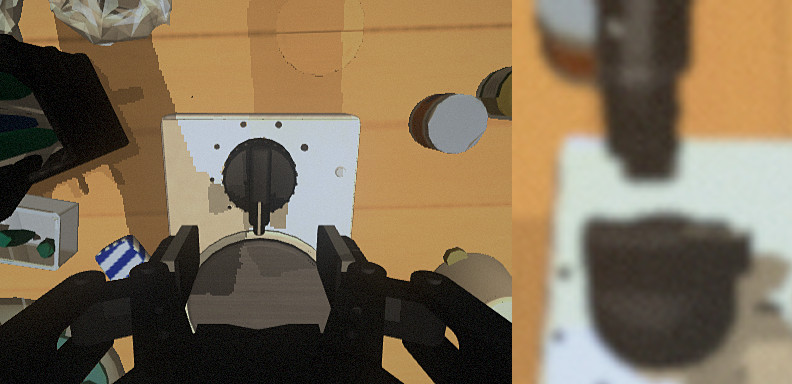

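The knob sits on the panel at (260,178) and its pointer at (260,232) points at the cast plate, over the Off bar. The gripper is clear of it.

```bash
python3 -c "from rig import ticket;print(ticket.close_job())"
```

```text
the job is handed in; nothing more can be done
None
```

I put the knob fully home on the spindle, turned it to Off and released it, then handed the job in at about 21 s; the hand-in did not return a verdict.

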